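Hang the hold-down on the rail, peel off the top sample tray and present it to the reader

TASK

Take the hold-down clip off the stack of sample trays and hang it astride the rail's bar. Then peel the top tray off the one it sticks to by lifting its tabbed corner first, while the opposite corner stays down and the trays below stay nested in their place, and finish while still holding that tray by its tab, about level and still, in the air some 10 cm above the reader's round window with the tray's middle over the window. Do not put it down or let it go, and leave the other things on the bench where they are.

Things in the scene. Friction and masses are not known exactly. Their poses are not given: they have to be found in the camera images.
- stack: the tray stack's fixed part: a black plastic foot (130 x 90 x 20 mm) with the lowest steel tray fixed on it. Cannot move. Origin at the middle of the foot's underside, on the bench; x along the trays' long side, y along their short side. The second tray nests 6 mm above the lowest, the top tray 6 mm above that; the top tray's rim is 46 mm above the bench
- tray2: second steel tray, loose, about 0.4 kg, rim 150 x 110 mm, 14 mm deep. Origin at the middle of its underside, 26 mm above the bench. Four sprung black beads near its corners (x +-55, y +-50 mm) snap over the top tray's floor edge, each holding about 1.5 N after 2 mm of play: pulled up level, the top tray takes this one along; lifted at one corner, the beads let go one by one and it stays
- tray: the top steel tray, loose, about 0.12 kg: floor 138 x 98 mm, rim 150 x 110 mm, 14 mm deep, with one upright tab on one corner. Origin at the middle of its underside, 32 mm above the bench at the start; x along its long side, y along its short side, z up. It nests 2 mm loose to each side
- tray_tab (a point): top middle of the top tray's tab: an upright steel lug 24 mm long, 10 mm thick, 28 mm high above the rim, its length along the tray's diagonal (0.633 rad from the tray's x towards its y). This point is at x 65, y 47.5, z 42 mm in the tray's frame, 74 mm above the bench at the start. Pinch it across its thickness from above; nothing stands beside it above the rim
- tray_heel (a point): the lower corner of the top tray's floor diagonally across from the tab (x = -69, y = -49, z = 0 mm in the tray's frame), about which the tray tips when the tab is lifted
- holddown: hold-down clip: inverted U of metal, 0.25 kg, across the top tray's rim. Plate 36 x 125 x 4 mm, legs 38 mm long, 5 mm thick at y +-60 mm; under its middle a V saddle along x, 10 mm deep, 13 mm wide at the root, 32 mm at the mouth, which centres it on a bar along its x. Origin: middle of the plate's underside, 46 mm up at the start; on the bar, 6 mm above the bar's axis. Hangs stably
- holddown_grip (a point): top middle of the clip's black handle: an upright block 30 mm along the clip's x, 12 mm along its y and 30 mm high on the plate. This point is 34 mm above the clip's origin
- rail: fixed steel rail: a level bar 12 mm thick and 220 mm long between two posts 16 mm thick, its axis 150 mm above the bench. Origin on the bench below the bar's middle; the bar runs along this frame's y
- rail_mid (a point): middle of the rail's bar, on its axis; axes as for the rail: y along the bar, z up. The clip's two legs must come to hang one on each side of the bar, the clip's origin within 90 mm of here along the bar
- reader: fixed code reader: a low grey box 130 x 130 x 35 mm. Origin at the middle of its underside on the bench
- reader_window (a point): middle of the reader's round dark glass window (84 mm across), on the box's top face 35 mm above the bench; z up
- beaker: bystander: glass beaker 64 mm wide, 80 mm tall; origin under its middle
- reagent: bystander: amber bottle 60 mm wide, 120 mm tall; origin under its middle
- jar: bystander: glass jar 48 mm wide, 55 mm tall; origin under its middle
- weight: bystander: brass cylinder 32 mm wide, 40 mm tall; origin under its middle
- spatula: bystander: spatula lying flat, 190 mm long, 10 to 20 mm high; origin near its middle, x along it
- washer: bystander: cork ring 70 mm wide, 12 mm thick; origin under its middle
- dish: bystander: white dish 90 mm wide, 22 mm tall; origin under its middle

How it is judged:
On the way, in this order (a step that is already met when the one before it is completed fails the run):
1. the hold-down clip hangs astride the rail's bar, let go and at rest (x of holddown in the frame of rail_mid between -0.012 and 0.012 m and y of holddown in the frame of rail_mid between -0.09 and 0.09 m and z of holddown in the frame of rail_mid between -0.002 and 0.016 m and angle between holddown's own z axis and vertical below 0.3 rad and contact force between holddown and rail above 0.8 N and contact force between holddown and the fingers below 0.1 N and linear speed of holddown below 0.03 m/s), for 0.3 s.
2. the tabbed corner is lifted while the opposite corner of the top tray stays down and the second tray stays nested (z of tray_tab in the frame of stack above 0.088 m and z of tray_heel in the frame of stack below 0.041 m and horizontal distance between tray and stack below 0.02 m and contact force between the fingers and tray above 1 N and z of tray2 in the frame of stack between 0.02 and 0.031 m and horizontal distance between tray2 and stack below 0.008 m and angle between tray2's own z axis and vertical below 0.06 rad), for 0.1 s.
At the end, for the whole second after the job is handed in: clip at rest astride the bar (within 12 mm across, 90 mm along, tilt under 0.3 rad); second tray still nested (5 mm in height, 8 mm sideways); fingers hold the top tray still, clear of the reader and rail, its middle within 45 mm of the window, 50 to 180 mm above it, tilt under 0.3 rad (all of step 1 and z of tray2 in the frame of stack between 0.02 and 0.031 m and horizontal distance between tray2 and stack below 0.008 m and angle between tray2's own z axis and vertical below 0.06 rad and contact force between the fingers and tray above 1 N and horizontal distance between tray and reader_window below 0.045 m and z of tray in the frame of reader_window between 0.05 and 0.18 m and angle between tray's own z axis and vertical below 0.3 rad and linear speed of tray below 0.03 m/s and contact force between tray and reader below 0.05 N and contact force between tray and rail below 0.05 N); the arm keeps its last pose, push and grip.
It fails at once if a bystander is moved by more than 30 mm (distance of any of beaker, reagent, jar, weight, spatula, washer, dish from where it was at the start of the episode above 0.03 m).
It fails at once if the second tray is lifted out of the stack (z of tray2 in the frame of stack above 0.045 m).
It also fails if it takes over 54 s, if anything falls off the work surface, if the arm or the gripper's body presses on something with over 40 N, if the wrist force passes 120 N, or if a joint passes its speed limit or range.

ROBOT

A 6-joint arm with a two-finger parallel gripper is mounted at the origin on the work surface. World frame = base frame: x ahead of the robot, y to its left, z up, the work surface at z = 0. Lengths are in m, angles in rad, forces in N, time in s.
With the tool pointing down it reaches from about 0.35 to 0.975 m from the base axis. Payload 4.9 kg.
Tool frame: the origin (TCP) lies at the very end of the fingers, on their centre line; the grasp point (between the pads) lies 19 mm behind it (manip.grip_point_offset is the distance from the TCP to the grasp point, in m); z points along the fingers, y is the line along which they close (so a half turn about z gives the same grasp; the last joint's range is limited). The gripper opens to 85 mm and grips with 20 to 120 N. Pads are 22 mm wide; open, the fingers measure 114 mm over their backs; the gripper's body (76 mm by 85 mm) begins 54 mm behind the grasp point. The pads swing forward as they close: fully open they stand 13 mm farther back than shut.
Start: joints at [-1.413, 0.053, 1.613, -0, 1.476, -0.119], TCP at [0.171, -0.601, 0.231] pointing down, gripper open.
Joint ranges: [-3.01, 3.01], [-1.01, 2.22], [0.06, 2.58], [-1.02, 4.17], [0.09, 2.62], [-3.14, 3.14]. Speed limits (rad/s): [2.57, 2.57, 3.14, 3.14, 3.14, 3.14].

INTERFACE

Orientations are given as a unit quaternion [w, x, y, z].
In Python, from cell import manip gives the robot as it stands.
- The arm moves only by the tool step_hand, called as name(argument=value, ...), one argument or row to a line, values as JSON. Schema: {"type":"object","properties":{"moves":{"type":"array","items":{"type":"object","properties":{"dx":{"type":"number"},"dy":{"type":"number"},"dz":{"type":"number"},"drx":{"type":"number"},"dry":{"type":"number"},"drz":{"type":"number"}},"additionalProperties":false},"minItems":1,"maxItems":12},"aperture":{"type":"number"},"only":{"type":"string"},"quiet":{"type":"boolean"},"lines":{"type":"string"}},"required":["moves"],"additionalProperties":false}. moves is a list of rows, 1 to 12 of them, each an object with the fields dx, dy, dz (the shift in m), drx, dry, drz (a rotation vector in rad); a field left out counts as zero; each row is the pose to reach, as a shift and turn from the pose commanded when the call began, along the tool's axes at that moment; what a row does not reach only later rows make up. A row lasts 1/10 s, in which the tool goes at most 0.05 m and 0.15 rad, less where a joint would pass 70% of its speed; a pose out of reach is approached as far as the arm can. aperture is the finger opening in m, set as the call begins (left out keeps the last). The fingers move at their own pace and stop on an object; the grip force is fixed at half the most. Time passes only in rows, so rows that do not move let the fingers close. The tool returns the time, the measured TCP pose, the force, the opening and the grip force at its end. only (a regular expression) keeps the lines of the reply that match it, lines (a string "A,B") keeps lines A to B, and quiet returns only ok. Input that does not fit is refused with a message, and nothing moves.
- manip.get_state(): the state, without advancing time (a new reading comes with each control period).
- manip.capture(name): name is "scene" or "top" or "wrist"; returns a dict with "frame" (480x640x3 uint8, blue, green, red), "vfov" (degrees; the focal length in pixels is half the picture's height over the tangent of half this angle, whatever the lens; pixels are square), "cx", "cy" (the principal point, pixels), "k1" (the pictures are not rectified: a ray, as slopes to the right and down, at radius r is drawn at 1 + k1 r^2 times it, then the intrinsics apply), "R" (3x3) and "t" (3): a world point X has camera coordinates R X + t. Camera axes: x right, y down, z forward; pixel columns grow to the right and rows downward; lengths in m; the calibration is good to about 2 mm. A picture is of the moment at which its call begins. There is no depth.
- manip.sign_off(): hands the job in; it is judged then, once.
The state is a dict: "time_s": time; "q": joint angles; "joint_velocities": joint speeds; "tau": joint torques, N m; "ee_pos": TCP position; "eef_rot": TCP orientation; "wrist_force": force on the tool from outside, world axes, zero at the start; "ft_torque": the same for the moment, N m; "opening": finger opening in m; "gripper_force": force on a finger pad.
Only numpy, scipy, OpenCV 4.12 (cv2) and the standard library are available. Lean on these libraries where they do the work, as an engineer would, in place of code of your own. Each camera call takes 0.05 s, during which the arm holds its last target. There are 200 camera calls.

## Working session

There is one attempt and no reset: what is moved stays moved. The work goes in short steps, Python scripts to look and compute and a tool call to move; the robot and the scene stay as the last step left them, time stands still between calls to the robot, and variables do not carry over. Pictures are saved under pics/ and viewed, at most 13 in all, crops included, and the job is handed in when it is done.

```bash
ls; mkdir -p pics; cat > h.py <<'E'
import numpy as np, cv2
from cell import manip
def K(c):
    f=240/np.tan(np.radians(c["vfov"])/2); return f
def ray(c,u,v):
    f=K(c); d=np.array([(u-c["cx"])/f,(v-c["cy"])/f]); s=d.copy()
    for _ in range(20): s=d/(1+c["k1"]*(s@s))
    R=np.array(c["R"]);t=np.array(c["t"])
    return -R.T@t, R.T@np.array([s[0],s[1],1.])
def onz(c,u,v,z):
    o,d=ray(c,u,v); return o+d*(z-o[2])/d[2]
def proj(c,X):
    p=np.array(c["R"])@np.array(X)+np.array(c["t"]); s=p[:2]/p[2]; s=s*(1+c["k1"]*(s@s)); return K(c)*s+[c["cx"],c["cy"]]
E
python3 - <<'E'
from h import *
import pickle
for n in["scene","top","wrist"]:
    c=manip.capture(n); cv2.imwrite(f"pics/{n}0.png",c["frame"]); pickle.dump(c,open(n+"0.pkl","wb")); o,d=ray(c,320,240);print(n,c["vfov"],c["k1"],o.round(3),d.round(3))
s=manip.get_state();print(s["ee_pos"],s["eef_rot"],s["time_s"],s["opening"])
E
```

```text
cell.py
pics
scene 44.37566554995816 -0.027029226958569227 [ 1.23  -0.061  0.844] [-0.685  0.091 -0.723]
top 48.11148496759502 -0.13897537959793985 [ 0.491 -0.011  1.218] [ 0.081  0.029 -0.996]
wrist 65.2057878667643 -0.012391858810760758 [ 0.251 -0.578  0.372] [-0.313 -0.096 -0.945]
[ 0.17070975 -0.60070974  0.23033438] [-8.25304157e-04  9.90438412e-01  1.37953143e-01 -2.29729022e-05] 0.15 0.08604782773161052
```

View pics/top0.png

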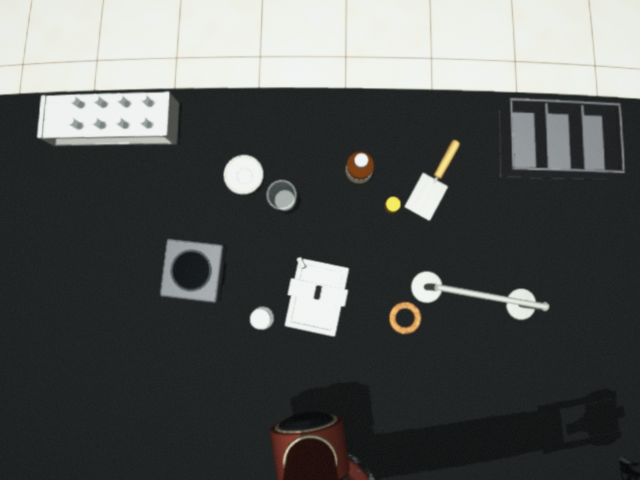

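View pics/scene0.png

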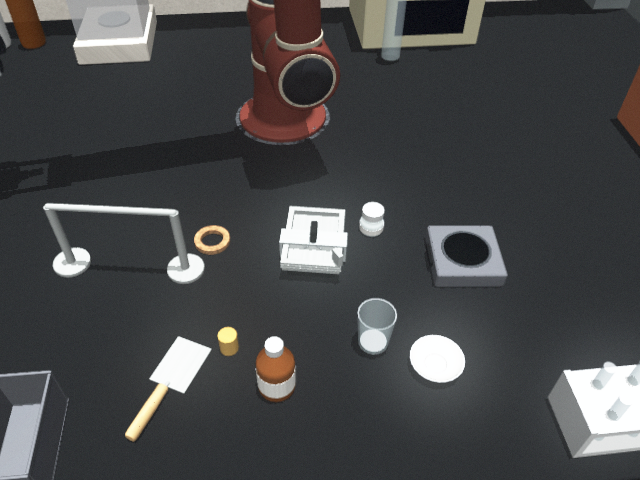

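Top view: handle at about (318,292), tab (301,263), bar from (430,287) to (546,306), window (191,270). The scene view shows the tab at (338,257) and the handle at (314,232). I'll zoom in on both.

```bash
python3 - <<'E'
from h import *
import pickle
t=pickle.load(open("top0.pkl","rb"));s=pickle.load(open("scene0.pkl","rb"))
a=cv2.resize(t["frame"][245:345,275:360],None,fx=5.5,fy=5.5,interpolation=cv2.INTER_CUBIC)[:,:400]
b=cv2.resize(s["frame"][195:285,270:355],None,fx=4.6,fy=4.6,interpolation=cv2.INTER_CUBIC)
a=cv2.resize(t["frame"][250:340,280:360],None,fx=5,fy=5,interpolation=cv2.INTER_CUBIC)
b=cv2.resize(s["frame"][195:285,275:355],None,fx=5,fy=5,interpolation=cv2.INTER_CUBIC)
cv2.imwrite("pics/z.png",np.hstack([a,b]))
# window
g=cv2.cvtColor(t["frame"],cv2.COLOR_BGR2GRAY)
def big(m): 
    cs,_=cv2.findContours(m.astype(np.uint8),cv2.RETR_EXTERNAL,cv2.CHAIN_APPROX_NONE); return max(cs,key=cv2.contourArea)
roi=np.zeros_like(g); roi[250:290,172:212]=1
e=cv2.fitEllipse(big((g<45)&(roi>0)));print("win",e,onz(t,*e[0],.035))
# handle top view
roi[:]=0;roi[280:305,308:328]=1
r=cv2.minAreaRect(big((g<120)&(roi>0)));print("handle",r,[onz(t,*p,.08).round(4) for p in cv2.boxPoints(r)],onz(t,*r[0],.07))
# clip/tray silhouette
roi[:]=0;roi[250:345,280:355]=1
r=cv2.minAreaRect(big((g>120)&(roi>0)));print("sil",r)
# bar
for u in range(445,515,10):
    col=g[275:320,u];v=np.where(col>110)[0]+275;print(u,v.min(),v.max(),onz(t,u,v.mean(),.15).round(4))
print([onz(t,u,v,.15).round(3) for u,v in[(429,287),(547,307)]])
E
```

```text
win ((190.4462432861328, 270.0025939941406), (34.617366790771484, 35.6439323425293), 17.674888610839844) [0.51603865 0.31077439 0.035     ]
handle ((317.3077087402344, 291.9615478515625), (4.9029035568237305, 12.74754810333252), 11.309932708740234) [array([0.4608, 0.0329, 0.08  ]), array([0.4872, 0.028 , 0.08  ]), array([0.4853, 0.0178, 0.08  ]), array([0.4589, 0.0227, 0.08  ])] [0.47287561 0.02567489 0.07      ]
sil ((316.4178466796875, 296.67779541015625), (58.9704704284668, 70.56912994384766), 12.26477336883545)
445 286 291 [ 0.4841 -0.2306  0.15  ]
455 287 293 [ 0.4813 -0.2507  0.15  ]
465 289 295 [ 0.4774 -0.2709  0.15  ]
475 291 296 [ 0.4746 -0.2911  0.15  ]
485 293 298 [ 0.4708 -0.3114  0.15  ]
495 295 300 [ 0.4669 -0.3318  0.15  ]
505 297 302 [ 0.463  -0.3523  0.15  ]
[array([ 0.487, -0.199,  0.15 ]), array([ 0.448, -0.44 ,  0.15 ])]
```

View pics/z.png

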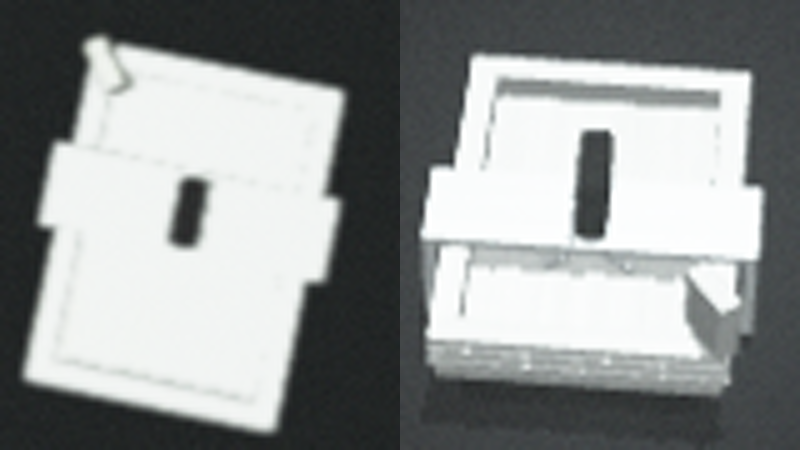

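```bash
python3 - <<'E'
from h import *
import pickle
t=pickle.load(open("top0.pkl","rb"));s=pickle.load(open("scene0.pkl","rb"))
g=cv2.cvtColor(t["frame"],cv2.COLOR_BGR2GRAY)
P=lambda x,y,z:onz(t,280+(x-2)/5,250+(y-2)/5,z)[:2]
bl,br,tr=P(25,380,.046),P(277,432,.046),P(345,90,.046)
print(bl,br,tr,np.linalg.norm(bl-br),np.linalg.norm(tr-br),"mid",(bl+tr)/2)
d=tr-br;e=bl-br;print("yaw",np.arctan2(d[1],d[0]),np.arctan2(e[1],e[0])-np.pi/2)
for yaw,m in[((np.arctan2(d[1],d[0])+np.arctan2(e[1],e[0])-np.pi/2)/2,(bl+tr)/2)]:
    R=np.array([[np.cos(yaw),-np.sin(yaw)],[np.sin(yaw),np.cos(yaw)]])
    tab=m+R@[.065,.0475];print("tab",tab,"top px crop",(proj(t,[*tab,.074])-[280,250])*5,"scene crop",(proj(s,[*tab,.074])-[275,195])*5+[400,0])
    for L in(-12,12):
        q=yaw+.633; p=tab+.001*L*np.array([np.cos(q),np.sin(q)]);print((proj(t,[*p,.074])-[280,250])*5,(proj(s,[*p,.074])-[275,195])*5+[400,0])
print("handle scene", (proj(s,[.473,.0254,.08])-[275,195])*5+[400,0])
gs=cv2.cvtColor(s["frame"],cv2.COLOR_BGR2GRAY)
for u in range(70,165,15):
    v=np.where(gs[195:225,u]>110)[0]+195;print(u,v.min(),v.max(),onz(s,u,v.mean(),.15).round(4))
E
```

```text
[0.39831769 0.09648398] [ 0.37771334 -0.01333652] [ 0.52644117 -0.04095021] 0.11173666555458112 0.1512695738840163 mid [0.46237943 0.02776688]
yaw -0.18357557925141782 -0.18546235193576988
tab [0.53499103 0.06253476] top px crop [102.0728327   62.59279171] scene crop [711.36963728 290.26528577]
[113.82242757  88.12735127] [692.87918049 269.04497407]
[90.34493007 37.09464294] [730.11026259 311.77320479]
handle scene [589.03990159 162.19005071]
70 204 210 [ 0.4524 -0.3948  0.15  ]
85 205 211 [ 0.4575 -0.3685  0.15  ]
100 205 211 [ 0.4601 -0.3426  0.15  ]
115 206 212 [ 0.4651 -0.3164  0.15  ]
130 207 213 [ 0.4702 -0.2904  0.15  ]
145 207 214 [ 0.4739 -0.2646  0.15  ]
160 208 214 [ 0.4777 -0.2388  0.15  ]
```

```bash
cat > go.py <<'E'
import sys,numpy as np
from scipy.spatial.transform import Rotation as R
from cell import manip
x,y,z,th=map(float,sys.argv[1:5]); s=manip.get_state(); w=np.array(s["eef_rot"])
A=R.from_quat(w[[1,2,3,0]]); c,k=np.cos(th),np.sin(th)
B=R.from_matrix(np.array([[c,k,0],[k,-c,0],[0,0,-1]]))
d=A.inv().apply(np.array([x,y,z])-s["ee_pos"])
print("shift",d.round(4),"rot",(A.inv()*B).as_rotvec().round(4),"q",np.round(s["q"],3),"wf",np.round(s["wrist_force"],2),"t",s["time_s"])
E
python3 go.py .473 .0265 .2 -.184
```

```text
shift [ 0.4622 -0.5207  0.0313] rot [-1.700e-03  2.000e-04  4.608e-01] q [-1.413  0.053  1.614 -0.     1.476 -0.119] wf [-0.9  -0.13  0.14] t 0.15
```

step_hand(
  moves=[
    {"dx":0.04,"dy":-0.045,"drz":0.04},
    {"dx":0.08,"dy":-0.09,"drz":0.08},
    {"dx":0.12,"dy":-0.135,"drz":0.12},
    {"dx":0.15,"dy":-0.17,"drz":0.15},
    {"dx":0.18,"dy":-0.2,"drz":0.2},
    {"dx":0.21,"dy":-0.235,"drz":0.24},
    {"dx":0.24,"dy":-0.27,"drz":0.28},
    {"dx":0.27,"dy":-0.305,"drz":0.32},
    {"dx":0.3,"dy":-0.34,"drz":0.36},
    {"dx":0.33,"dy":-0.375,"drz":0.4},
    {"dx":0.36,"dy":-0.41,"dz":0.01,"drz":0.44},
    {"dx":0.4,"dy":-0.45,"dz":0.02,"drz":0.46},
  ],
  aperture=0.05,
)

```text
time_s: 1.35
ee_pos: [0.4294, -0.0635, 0.2126]
eef_rot: [0.0, 0.996, -0.092, 0.001]
wrist_force: [0.7, -0.7, -0.3]
opening: 0.05
gripper_force: 0.0
```

```bash
python3 go.py .473 .0265 .12 -.184
```

```text
shift [ 0.0263 -0.0965  0.0926] rot [ 0.0004 -0.0015 -0.0004] q [-0.318 -0.424  2.059 -0.     1.505  1.437] wf [ 0.72 -0.69 -0.3 ] t 1.35
```

step_hand(
  moves=[
    {"dx":0.01,"dy":-0.03,"dz":0.02},
    {"dx":0.02,"dy":-0.06,"dz":0.04},
    {"dx":0.026,"dy":-0.08,"dz":0.065},
    {"dx":0.026,"dy":-0.08,"dz":0.08},
    {"dx":0.026,"dy":-0.08,"dz":0.08},
    {"dx":0.026,"dy":-0.08,"dz":0.08},
    {"dx":0.026,"dy":-0.08,"dz":0.08},
  ],
)

```text
time_s: 2.05
ee_pos: [0.4698, 0.0075, 0.1341]
eef_rot: [0.0, 0.996, -0.092, 0.001]
wrist_force: [-0.3, -0.0, 0.8]
opening: 0.0501
gripper_force: 0.0
```

```bash
python3 go.py .473 .0265 .056 -.184
python3 - <<'E'
from h import *
c=manip.capture("wrist");cv2.imwrite("pics/w1.png",c["frame"])
print(proj(c,[.473,.0265,.08]));s=manip.get_state();print(proj(c,s["ee_pos"]))
E
```

```text
shift [-0.0006 -0.0193  0.0781] rot [ 0.0001 -0.0025 -0.0007] q [-0.143 -0.253  2.062 -0.     1.329  1.613] wf [-0.28 -0.01  0.83] t 2.05
[282.72405615 266.95606298]
[316.63670525 315.6220743 ]
```

View pics/w1.png

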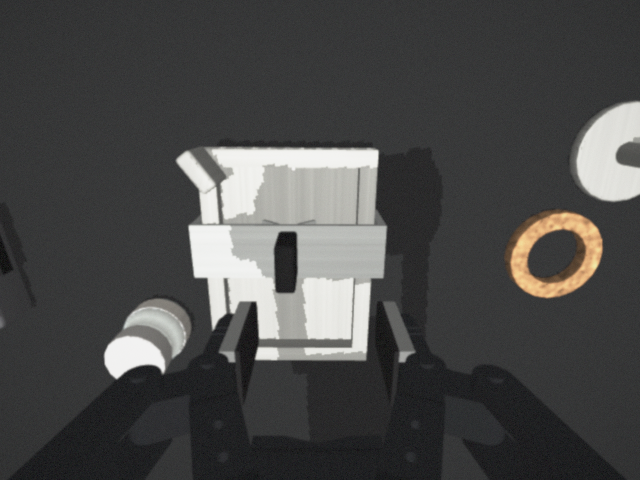

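The wrist view shows the handle at (286,269), about 3 px right of the predicted point, so I'll use y = 0.025. The tab is at (203,170), and nothing obstructs the descent.

step_hand(
  moves=[
    {"dy":-0.0175,"dz":0.02},
    {"dy":-0.0175,"dz":0.04},
    {"dy":-0.0175,"dz":0.06},
    {"dy":-0.0175,"dz":0.078},
    {"dy":-0.0175,"dz":0.078},
    {"dy":-0.0175,"dz":0.078},
  ],
)

```text
time_s: 2.7
ee_pos: [0.4729, 0.0252, 0.0556]
eef_rot: [0.0, 0.996, -0.092, 0.001]
wrist_force: [0.5, -0.1, -0.5]
opening: 0.0499
gripper_force: 0.0
```

```bash
python3 go.py .473 .025 .056 -.184
```

```text
shift [ 0.0002  0.0002 -0.0004] rot [-0.0001 -0.0011 -0.    ] q [-0.104 -0.135  2.105 -0.     1.17   1.651] wf [ 0.54 -0.07 -0.53] t 2.7
```

step_hand(
  moves=[
    {},
    {},
    {},
    {},
    {},
    {},
  ],
  aperture=0,
)

```text
time_s: 3.3
ee_pos: [0.4734, 0.0256, 0.056]
eef_rot: [0.0, 0.996, -0.091, 0.001]
wrist_force: [-1.0, 0.2, 5.7]
opening: 0.011
gripper_force: 59.7
```

```bash
python3 go.py .467 -.316 .25 1.405
```

```text
shift [ 0.0563  0.3371 -0.1939] rot [ 0.0016 -0.0018 -1.5881] q [-0.103 -0.135  2.104 -0.     1.17   1.651] wf [-1.04  0.21  5.74] t 3.3
```

step_hand(
  moves=[
    {"dz":-0.01},
    {"dz":-0.03},
    {"dz":-0.06},
    {"dz":-0.1},
    {"dz":-0.14},
    {"dz":-0.18},
    {"dy":0.02,"dz":-0.2,"drz":-0.1},
    {"dy":0.05,"dz":-0.2,"drz":-0.2},
    {"dx":0.01,"dy":0.08,"dz":-0.2,"drz":-0.33},
    {"dx":0.02,"dy":0.11,"dz":-0.2,"drz":-0.46},
    {"dx":0.03,"dy":0.14,"dz":-0.2,"drz":-0.6},
    {"dx":0.035,"dy":0.17,"dz":-0.2,"drz":-0.74},
  ],
)

```text
time_s: 4.5
ee_pos: [0.4752, -0.1488, 0.2538]
eef_rot: [-0.001, 0.961, 0.278, -0.001]
wrist_force: [0.0, -0.1, -2.8]
opening: 0.0109
gripper_force: 58.7
```

```bash
python3 go.py .467 -.316 .25 1.405
```

```text
shift [-0.0962  0.137   0.0036] rot [-1.800e-03  2.000e-04 -8.423e-01] q [-0.453 -0.269  1.873  0.     1.54   0.555] wf [ 0.   -0.14 -2.85] t 4.5
```

step_hand(
  moves=[
    {"dx":-0.02,"dy":0.03,"drz":-0.13},
    {"dx":-0.04,"dy":0.06,"drz":-0.26},
    {"dx":-0.06,"dy":0.09,"drz":-0.39},
    {"dx":-0.08,"dy":0.115,"drz":-0.52},
    {"dx":-0.09,"dy":0.125,"drz":-0.65},
    {"dx":-0.093,"dy":0.13,"drz":-0.78},
    {"dx":-0.093,"dy":0.13,"drz":-0.84},
    {"dx":-0.093,"dy":0.13,"drz":-0.84},
    {"dx":-0.093,"dy":0.13,"drz":-0.84},
    {"dx":-0.093,"dy":0.13,"drz":-0.84},
    {"dx":-0.093,"dy":0.13,"drz":-0.84},
  ],
)

```text
time_s: 5.6
ee_pos: [0.4655, -0.307, 0.2545]
eef_rot: [-0.0, 0.766, 0.643, -0.0]
wrist_force: [-0.0, 1.4, -2.7]
opening: 0.011
gripper_force: 58.8
```

```bash
python3 go.py .467 -.316 .2 1.405
python3 - <<'E'
from h import *
import pickle
s=manip.capture("scene");t=manip.capture("top")
a=s["frame"][100:300,20:240];b=t["frame"][220:340,400:570]
cv2.imwrite("pics/r.png",np.hstack([cv2.resize(a,(440,400)),cv2.resize(b,(360,400)) ]))
E
```

```text
shift [-0.0086  0.003   0.0545] rot [-0.0002 -0.0001 -0.0083] q [-0.716 -0.121  1.744 -0.     1.519 -0.542] wf [-0.05  1.43 -2.74] t 5.6
```

View pics/r.png

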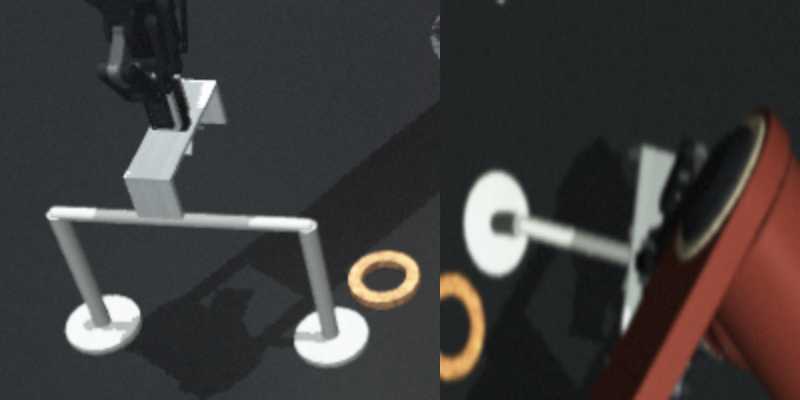

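The clip is level and square across the bar, near its middle. I'll lower it.

step_hand(
  moves=[
    {"dy":0.0035,"dz":0.02},
    {"dy":0.0035,"dz":0.04},
    {"dy":0.0035,"dz":0.055},
    {"dy":0.0035,"dz":0.065},
    {"dy":0.0035,"dz":0.072},
    {"dy":0.0035,"dz":0.078},
    {"dy":0.0035,"dz":0.082},
    {"dy":0.0035,"dz":0.082},
  ],
)

```text
time_s: 6.5
ee_pos: [0.4689, -0.3079, 0.1724]
eef_rot: [-0.0, 0.766, 0.643, -0.0]
wrist_force: [0.6, 0.6, -3.7]
opening: 0.0106
gripper_force: 58.7
```

step_hand(
  moves=[
    {"dz":0.002},
    {"dz":0.004},
    {"dz":0.006},
    {"dz":0.006},
  ],
)

```text
time_s: 6.9
ee_pos: [0.4689, -0.3078, 0.1663]
eef_rot: [-0.0, 0.766, 0.643, -0.0]
wrist_force: [0.6, -0.1, -4.0]
opening: 0.0106
gripper_force: 58.8
```

```bash
python3 go.py .467 -.316 .166 1.405
```

```text
shift [-0.0084 -0.0004  0.0003] rot [-0.0004 -0.0002 -0.0082] q [-0.714 -0.05   1.827 -0.     1.366 -0.54 ] wf [ 0.58 -0.11 -3.95] t 6.9
```

Not in contact yet, so I'll go 3–4 mm further.

step_hand(
  moves=[
    {"dz":0.001},
    {"dz":0.002},
    {"dz":0.003},
    {"dz":0.003},
  ],
)

```text
time_s: 7.3
ee_pos: [0.4692, -0.3081, 0.166]
eef_rot: [0.0, 0.766, 0.643, -0.0]
wrist_force: [-4.9, 4.1, 7.2]
opening: 0.0107
gripper_force: 60.3
```

```bash
python3 - <<'E'
from h import *
s=manip.capture("scene");cv2.imwrite("pics/r2.png",cv2.resize(s["frame"][120:300,20:240],None,fx=3,fy=3))
E
```

```text
(no output)
```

View pics/r2.png

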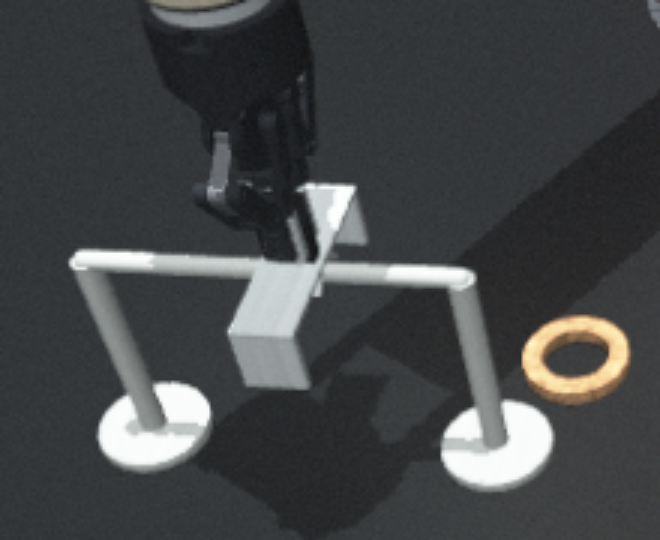

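The clip is seated on the bar, with contact at z = 0.166 m as expected. I'll release it and back off upward.

step_hand(
  moves=[
    {},
    {},
    {},
    {"dz":-0.01},
    {"dz":-0.03},
    {"dz":-0.06},
    {"dz":-0.09},
    {"dz":-0.09},
  ],
  aperture=0.045,
)

```text
time_s: 8.15
ee_pos: [0.4711, -0.3097, 0.2602]
eef_rot: [0.005, 0.766, 0.643, 0.001]
wrist_force: [0.2, -0.5, -0.1]
opening: 0.0451
gripper_force: 0.0
```

```bash
python3 go.py .535 .0625 .2 .449; python3 - <<'E'
from h import *
s=manip.capture("scene");t=manip.capture("top");w=manip.capture("wrist")
cv2.imwrite("pics/r3.png",np.hstack([cv2.resize(s["frame"][120:300,20:240],None,fx=1.8,fy=1.8),cv2.resize(w["frame"],(400,324))]))
E
```

```text
shift [ 0.378  -0.002   0.0582] rot [1.090e-02 7.000e-04 9.478e-01] q [-0.714 -0.116  1.73   0.     1.517 -0.54 ] wf [ 0.16 -0.45 -0.14] t 8.15
```

View pics/r3.png

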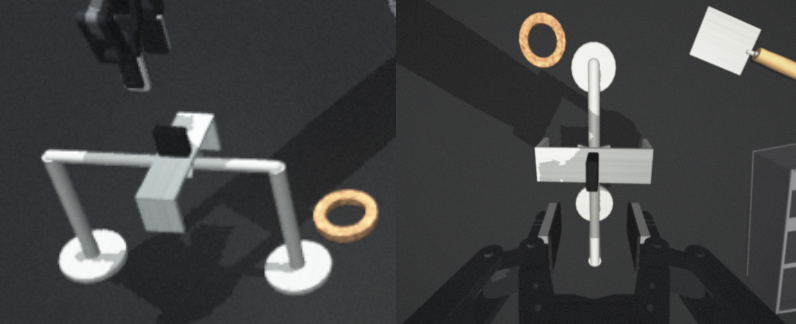

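The clip hangs astride the bar and is free of the fingers. Next, the tab.

step_hand(
  moves=[
    {"dx":0.02,"drz":0.05},
    {"dx":0.06,"drz":0.15},
    {"dx":0.1,"drz":0.25},
    {"dx":0.14,"drz":0.35},
    {"dx":0.18,"drz":0.45},
    {"dx":0.22,"dz":0.01,"drz":0.55},
    {"dx":0.26,"dz":0.02,"drz":0.65},
    {"dx":0.3,"dz":0.03,"drx":0.01,"drz":0.75},
    {"dx":0.34,"dz":0.05,"drx":0.01,"drz":0.85},
    {"dx":0.36,"dy":-0.002,"dz":0.07,"drx":0.01,"drz":0.94},
    {"dx":0.375,"dy":-0.002,"dz":0.08,"drx":0.01,"drz":0.945},
    {"dx":0.375,"dy":-0.002,"dz":0.08,"drx":0.01,"drz":0.945},
  ],
  aperture=0.045,
)

```text
time_s: 9.5
ee_pos: [0.5295, 0.0633, 0.1694]
eef_rot: [-0.005, 0.974, 0.225, -0.007]
wrist_force: [-0.3, 0.4, 0.4]
opening: 0.0449
gripper_force: 0.0
```

step_hand(
  moves=[
    {},
    {},
  ],
)

```text
time_s: 9.7
ee_pos: [0.5321, 0.061, 0.174]
eef_rot: [-0.003, 0.975, 0.224, -0.003]
wrist_force: [0.0, -0.4, 0.4]
opening: 0.0451
gripper_force: 0.0
```

```bash
python3 go.py .535 .0625 .05 .449; python3 - <<'E'
from h import *
w=manip.capture("wrist");t=manip.capture("top");s=manip.capture("scene")
yaw=-.1845;q=.449
for z in(.074,):
  for L in(-.012,.012):
    for T in(-.005,.005): print(proj(w,[.535+L*np.cos(q)-T*np.sin(q),.0625+L*np.sin(q)+T*np.cos(q),z]).round(1))
print(proj(w,manip.get_state()["ee_pos"]))
cv2.imwrite("pics/t1.png",w["frame"])
E
```

```text
shift [0.0038 0.0009 0.124 ] rot [-0.0081  0.0041  0.0021] q [-0.028 -0.115  1.874  0.005  1.39   1.091] wf [ 0.04 -0.41  0.44] t 9.7
[325.6 251.3]
[311.1 251.3]
[325.9 217.8]
[311.  217.7]
[318.00844652 316.19127137]
```

View pics/t1.png

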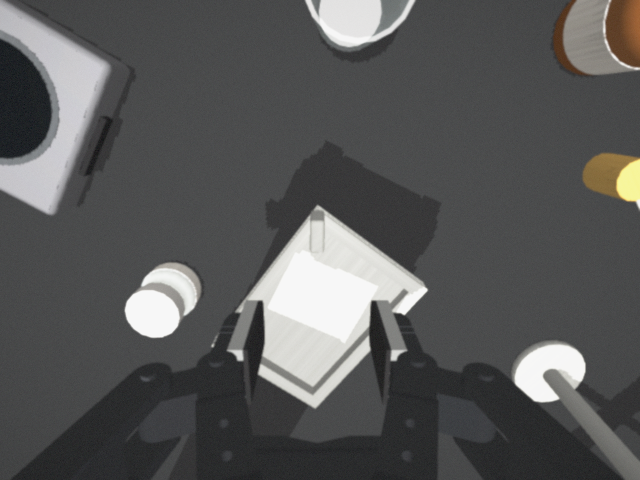

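The tab is at u 310–325, v 212–252, right where predicted (318, 218–251). I'll go down and pinch it.

step_hand(
  moves=[
    {"dx":0.004,"dy":0.001,"dz":0.03,"drx":-0.008,"dry":0.004},
    {"dx":0.004,"dy":0.001,"dz":0.06,"drx":-0.008,"dry":0.004},
    {"dx":0.004,"dy":0.001,"dz":0.09,"drx":-0.008,"dry":0.004},
    {"dx":0.004,"dy":0.001,"dz":0.11,"drx":-0.008,"dry":0.004},
    {"dx":0.004,"dy":0.001,"dz":0.124,"drx":-0.008,"dry":0.004},
    {"dx":0.004,"dy":0.001,"dz":0.124,"drx":-0.008,"dry":0.004},
    {"dx":0.004,"dy":0.001,"dz":0.124,"drx":-0.008,"dry":0.004},
    {"dx":0.004,"dy":0.001,"dz":0.124,"drx":-0.008,"dry":0.004},
  ],
)

```text
time_s: 10.65
ee_pos: [0.5364, 0.0632, 0.0514]
eef_rot: [0.0, 0.975, 0.224, 0.001]
wrist_force: [0.4, -0.5, -0.1]
opening: 0.045
gripper_force: 0.0
```

```bash
python3 go.py .535 .0625 .05 .449
```

```text
shift [-0.0016 -0.      0.0014] rot [ 0.0008 -0.0024  0.0026] q [-0.021  0.034  1.951  0.     1.154  1.098] wf [ 0.39 -0.53 -0.08] t 10.65
```

step_hand(
  moves=[
    {},
    {},
    {},
    {},
    {},
    {},
  ],
  aperture=0,
)

```text
time_s: 11.25
ee_pos: [0.5355, 0.0634, 0.0505]
eef_rot: [-0.0, 0.975, 0.224, 0.0]
wrist_force: [-2.0, 1.1, 6.2]
opening: 0.0087
gripper_force: 59.7
```

```bash
python3 go.py .535 .0625 .05 .449
```

```text
shift [-0.0009  0.0006  0.0005] rot [-0.0003 -0.0005  0.0028] q [-2.000e-02  3.500e-02  1.952e+00  1.000e-03  1.154e+00  1.098e+00] wf [-1.96  1.07  6.2 ] t 11.25
```

step_hand(
  moves=[
    {"dx":-0.0004,"dz":-0.0033,"dry":0.02},
    {"dx":-0.0009,"dz":-0.0066,"dry":0.04},
    {"dx":-0.0014,"dz":-0.0099,"dry":0.06},
    {"dx":-0.002,"dz":-0.0132,"dry":0.08},
    {"dx":-0.0027,"dz":-0.0165,"dry":0.1},
    {"dx":-0.0034,"dz":-0.0198,"dry":0.12},
    {"dx":-0.0041,"dz":-0.0231,"dry":0.14},
    {"dx":-0.0041,"dz":-0.0231,"dry":0.14},
    {"dx":-0.0041,"dz":-0.0231,"dry":0.14},
    {"dx":-0.0041,"dz":-0.0231,"dry":0.14},
  ],
)

```text
time_s: 12.25
ee_pos: [0.5313, 0.0615, 0.0726]
eef_rot: [-0.016, 0.972, 0.223, 0.068]
wrist_force: [-0.5, 0.6, -0.8]
opening: 0.0087
gripper_force: 58.9
```

```bash
python3 go.py .535 .0625 .05 .449; python3 - <<'E'
from h import *
s=manip.capture("scene")
cv2.imwrite("pics/p.png",cv2.resize(s["frame"][150:310,230:410],None,fx=3.5,fy=3.5))
E
```

```text
shift [0.0006 0.0008 0.0229] rot [-0.0009 -0.1393  0.0027] q [-0.06  -0.092  2.039  0.078  1.074  1.026] wf [-0.47  0.57 -0.76] t 12.25
```

View pics/p.png

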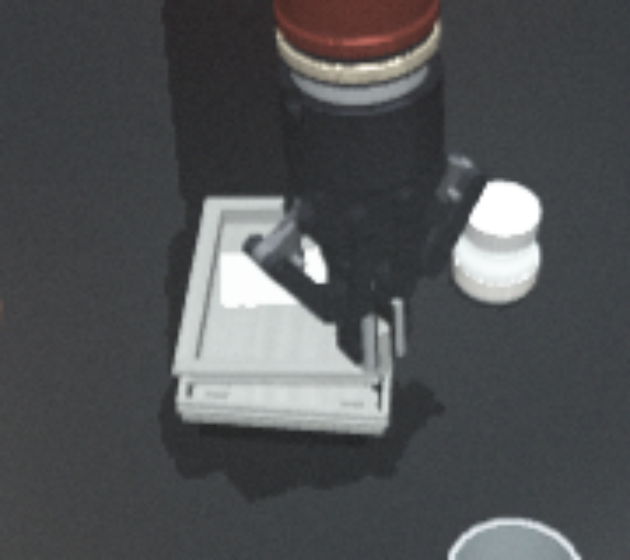

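Only the top tray has tilted; the second one sits flat. I'll tilt a little further for the last bead, then lift slowly.

step_hand(
  moves=[
    {"dx":-0.0005,"dz":-0.0033,"dry":0.02},
    {"dx":-0.001,"dz":-0.0066,"dry":0.04},
    {"dx":-0.0015,"dz":-0.01,"dry":0.06},
    {"dx":-0.002,"dz":-0.0132,"dry":0.08},
    {"dx":-0.002,"dz":-0.0132,"dry":0.08},
    {"dx":-0.0017,"dz":-0.0152,"dry":0.08},
    {"dx":-0.0014,"dz":-0.0172,"dry":0.08},
    {"dx":-0.0012,"dz":-0.019,"dry":0.08},
    {"dx":-0.0009,"dz":-0.021,"dry":0.08},
    {"dx":-0.0006,"dz":-0.023,"dry":0.08},
    {"dx":-0.0003,"dz":-0.025,"dry":0.08},
    {"dz":-0.027,"dry":0.08},
  ],
)

```text
time_s: 13.5
ee_pos: [0.528, 0.0598, 0.0996]
eef_rot: [-0.025, 0.969, 0.223, 0.107]
wrist_force: [0.4, -0.3, -0.8]
opening: 0.0092
gripper_force: 58.8
```

```bash
python3 go.py .589 .346 .2 .449; python3 - <<'E'
from h import *
s=manip.capture("scene")
cv2.imwrite("pics/p2.png",cv2.resize(s["frame"][150:310,230:410],None,fx=3.5,fy=3.5))
E
```

```text
shift [ 0.1973 -0.2309 -0.0587] rot [-0.0007 -0.2196  0.0029] q [-0.087 -0.187  2.081  0.129  1.062  0.979] wf [ 0.41 -0.25 -0.82] t 13.5
```

View pics/p2.png

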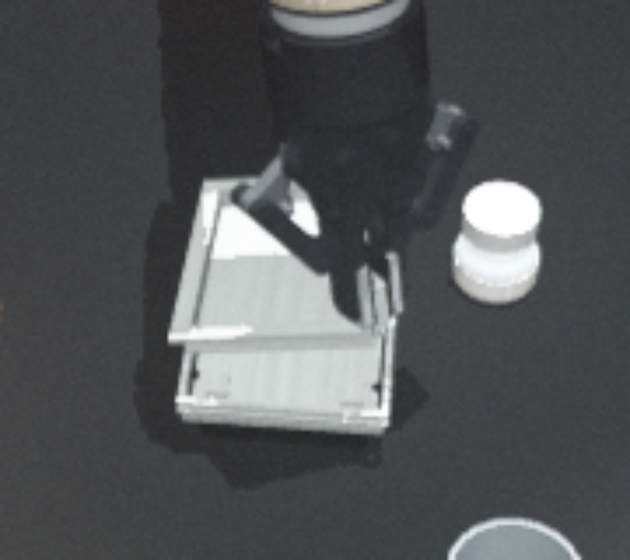

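step_hand(
  moves=[
    {"dx":0.001,"dz":-0.005},
    {"dx":0.003,"dz":-0.013},
    {"dx":0.006,"dz":-0.027},
    {"dx":0.01,"dz":-0.045},
    {"dx":0.014,"dz":-0.063},
    {"dx":0.018,"dz":-0.08,"dry":-0.03},
    {"dx":0.021,"dz":-0.095,"dry":-0.07},
    {"dx":0.022,"dz":-0.1,"dry":-0.11},
    {"dx":0.022,"dz":-0.1,"dry":-0.16},
    {"dx":0.022,"dz":-0.1,"dry":-0.2},
    {"dx":0.022,"dz":-0.1,"dry":-0.22},
    {"dx":0.022,"dz":-0.1,"dry":-0.22},
  ],
)

```text
time_s: 14.75
ee_pos: [0.5283, 0.0599, 0.2026]
eef_rot: [-0.0, 0.975, 0.224, 0.0]
wrist_force: [-1.2, -0.1, -1.3]
opening: 0.0089
gripper_force: 58.8
```

```bash
python3 go.py .589 .346 .2 .449
```

```text
shift [ 0.1796 -0.2308  0.0028] rot [-0.0002 -0.0007  0.0031] q [-2.700e-02 -1.530e-01  1.860e+00  1.000e-03  1.435e+00  1.091e+00] wf [-1.19 -0.13 -1.34] t 14.75
```

step_hand(
  moves=[
    {"dx":0.01,"dy":-0.013},
    {"dx":0.025,"dy":-0.033},
    {"dx":0.045,"dy":-0.058},
    {"dx":0.065,"dy":-0.084},
    {"dx":0.085,"dy":-0.11},
    {"dx":0.105,"dy":-0.136},
    {"dx":0.125,"dy":-0.16},
    {"dx":0.143,"dy":-0.184},
    {"dx":0.158,"dy":-0.204,"dz":0.01},
    {"dx":0.17,"dy":-0.219,"dz":0.02},
    {"dx":0.177,"dy":-0.228,"dz":0.03},
    {"dx":0.18,"dy":-0.231,"dz":0.04},
  ],
)

```text
time_s: 15.95
ee_pos: [0.5887, 0.3467, 0.1614]
eef_rot: [-0.0, 0.975, 0.224, -0.0]
wrist_force: [-0.7, -0.7, -1.8]
opening: 0.0088
gripper_force: 58.8
```

step_hand(
  moves=[
    {"dz":0.006},
    {"dz":0.006},
    {"dz":0.006},
    {"dz":0.006},
  ],
)

```text
time_s: 16.35
ee_pos: [0.5892, 0.3456, 0.1568]
eef_rot: [-0.0, 0.975, 0.224, 0.0]
wrist_force: [0.5, 0.4, -1.0]
opening: 0.0091
gripper_force: 58.8
```

```bash
python3 go.py .589 .346 .155 .449; python3 - <<'E'
from h import *
s=manip.capture("scene");t=manip.capture("top")
g=cv2.cvtColor(t["frame"],cv2.COLOR_BGR2GRAY)
print("window px at h", proj(t,[.516,.311,.149]), proj(s,[.516,.311,.149]))
cv2.imwrite("pics/f.png",np.hstack([cv2.resize(s["frame"],(400,300)),cv2.resize(t["frame"][150:360,100:380],(400,300))]))
E
```

```text
shift [-0.0001 -0.0004  0.0018] rot [-0.0005 -0.0009  0.002 ] q [4.210e-01 2.380e-01 1.535e+00 1.000e-03 1.368e+00 1.541e+00] wf [ 0.48  0.35 -0.98] t 16.35
window px at h [175.39697103 268.53853023] [479.25963649 205.68010027]
```

View pics/f.png

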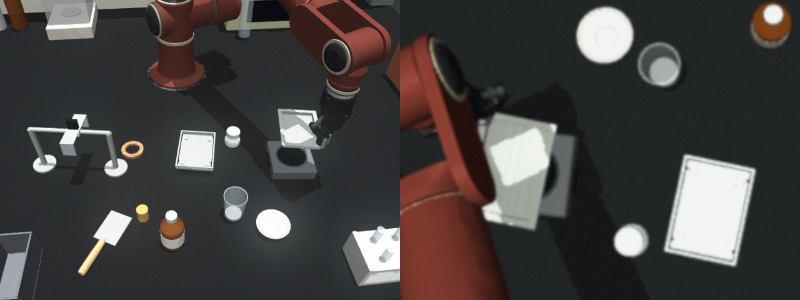

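The tray is level in the air above the reader, with its centre at about (484,207) in the scene view against an expected (479,206). The clip is on the bar and the second tray is still nested.

step_hand(
  moves=[
    {},
    {},
    {},
    {},
    {},
    {},
  ],
)

```text
time_s: 17.05
ee_pos: [0.5888, 0.3461, 0.1558]
eef_rot: [-0.0, 0.975, 0.224, -0.0]
wrist_force: [0.4, -0.1, -1.7]
opening: 0.0085
gripper_force: 58.8
```

```bash
python3 -c "
from cell import manip
print(manip.sign_off())"
```

```text
the job is handed in; nothing more can be done
None
```

I handed the job in at about 17 s: the clip hangs on the rail's bar, the second tray is still nested, and the top tray is held about level by its tab roughly 10 cm above the reader's window. The hand-in printed no verdict, so this is from the last pictures and arm readings.

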